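# Shoot the transport bolt of a probe station's chuck stage

### The arm

A 7-joint arm with a two-finger parallel gripper is mounted at the origin on the work surface. World frame = base frame: x ahead of the robot, y to its left, z up, the work surface at z = 0. Lengths are in m, angles in rad, forces in N, time in s.
With the tool pointing down it reaches from about 0.425 to 0.875 m from the base axis. Payload 8.4 kg.
Tool frame: the origin (TCP) lies between the finger pads; the fingertips stand r.tcp_to_tips ahead of it and the grasp point (between the pads) lies 11 mm behind it (r.tcp_to_tips is the distance from the TCP to the fingertips, in m); x points along the fingers, z is the direction in which the jaws open and shut, and the axes are right-handed (so a half turn about x gives the same grasp; the last joint's range is limited). The gripper opens to 85 mm and grips with 20 to 120 N. Pads are 22 mm wide; open, the fingers measure 114 mm over their backs; the gripper's body (76 mm by 85 mm) begins 54 mm behind the grasp point. The pads swing forward as they close: fully open they stand 13 mm farther back than shut.
Start: joints at [1.22, 0.333, 0.04, 1.465, -0.013, 1.343, -0.059], TCP at [0.162, -0.629, 0.239] pointing down, gripper open.
Joint ranges: [-2.58, 2.58], [-0.38, 2.09], [-1.3, 1.39], [0.25, 2.4], [-1.5, 4.64], [0.08, 2.09], [-2.65, 2.65]. Speed limits (rad/s): [2.22, 2.22, 2.79, 2.79, 3.14, 3.14, 3.14].

### API

Orientations are given as a 3x3 rotation matrix whose columns are the frame's x, y, z axes.
In Python, from cell import telemetry, vision, workorder, finder, r gives the robot as it stands.
- The arm moves only by the shell command python3 -m inch 'ROWS' [OPENING]. ROWS is JSON, a list of rows, each a list of 2 entries, a list of its own where there are three numbers: the shift along the tool's x, y, z in m, then the turn, a rotation vector about the tool's x, y, z in degrees. A call has 1 to 8 rows; each row shifts and turns the commanded pose from where the row before left it, along the tool's axes as they then stand; what a row does not reach is not made up. A row lasts 1/12 s, in which the tool goes at most 41.7 mm and 7.16 degrees, less where a joint would pass 70% of its speed; a pose out of reach is approached as far as the arm can. A call with a gripper value outside its range is refused whole. OPENING is the opening, from -1 (shut) to 1 (fully open), set as the call begins (- or left out, the last holds). The fingers move at their own pace and stop on an object; the grip force is fixed at half the most. Time passes only in rows, so rows that do not move let the fingers close. It gives the time, the measured TCP pose, the force and the opening at its end, in the units of the state.
- telemetry.get_state(): the state, without advancing time (a new reading comes with each control period).
- vision.capture(name): name is "scene" or "top"; returns a dict with "img" (400x640x3 uint8, blue, green, red), "vfov" (degrees; the focal length in pixels is half the picture's height over the tangent of half this angle, whatever the lens; pixels are square), "cx", "cy" (the principal point, pixels), "rvec" (rotation vector, rad) and "tvec" (3), from world to camera coordinates, as OpenCV has them. Camera axes: x right, y down, z forward; pixel columns grow to the right and rows downward; lengths in m; the calibration is good to about 2 mm. A picture is of the moment at which its call begins. There is no depth.
- workorder.finish_job(): hands the job in, once; it reports no verdict.
Trained networks look in a picture, given as the dict that the camera call returned (one of the last four; its "shot" number tells which), for a name from the list of things; names that differ only in an ending like _2 or _b are one class to them, and where a whole thing is asked for, a point or a joint stands for the part that bears it (a point fixed in the world has none). Each returns a list of dicts, best first, with "confidence" (0 to 1); they miss things now and then, are a little off and sometimes report something else, mostly with a low value. They report only what shows in the picture. A call takes as long as a camera call.
- finder.search_frame(picture, query): "position" ([x, y, z] in m, in the coordinates of the camera as it stood for that picture, good to about 4 mm: the middle of the surface that is visible of it).
The state is a dict: "time": time; "joint_positions": joint angles; "qvel": joint speeds; "tau": joint torques, N m; "ee_pos": TCP position; "orientation": TCP orientation; "wrist_force": force on the tool from outside, world axes, zero at the start; "torque": the same for the moment, N m; "finger_gap": finger opening in m.
Only numpy, scipy, OpenCV 4.12 (cv2) and the standard library are available. Lean on these libraries where they do the work, as an engineer would, in place of code of your own. Each camera call takes 0.05 s, during which the arm holds its last target.

### The job

Lock the wafer-chuck stage for transport. Hold the sprung catch flap beside the bolt fully down with one fingertip and, keeping it down all the way, push the bolt's upright post with the other finger until the bolt is fully home in the keeper block on the stage; then let the catch spring back up so that it locks the bolt, and take the hand clear. Push with the fingers only, nothing is to be gripped or lifted, and leave the loose things around the stage where they are.

Things in the scene. Friction and masses are not known exactly. Their poses are not given: they have to be found in the camera images.
- stage: Chuck-stage module, bolted down: black base plate 270 (x) by 430 mm (y), 20 mm thick. Origin on the bench below the bolt's centre line, z up; plate spans x +-135, y -340 to +90 mm. Two-layer stage with round steel chuck 154 mm across at y below -105 mm, top 100 mm above bench. Steel transport lock at the +y end: flat bolt along y that shoots towards -y, catch flap on its +x side.
- keeper_mouth (a point): Middle of the keeper block's mouth, where the bolt enters (stage x = 0, y = -83 mm, 37 mm above bench). Aluminium block 52 mm wide (x), 32 mm deep (y), top 56 mm above bench. Axes as the stage's.
- bolt (a joint): Slide of the bolt towards the stage's -y, in m: 0 withdrawn (start, within 1 mm), 0.030 fully home at its stop. About 2.5 N friction, no spring. Flat bar 18 mm wide, top 42 mm above bench, under two strap guides (y = -46, +66 mm, tops 48 mm above bench), notched every 10 mm on its +x side. With the catch up, its teeth stand in notches and the bolt moves only 2 mm or so.
- post_top (a point): Centre of the top of the bolt's upright round steel thumb post: 15 mm diameter, 32 mm tall, from the bar (42 mm above bench) to 74 mm above bench. Moves with the bolt: stage x = 0, y = +12 mm withdrawn, y = -18 mm home. Axes as the stage's.
- catch (a joint): How far the catch flap is pressed, in rad: 0 up (rest, sloping 0.25 rad up towards the bolt), 0.25 fully down (level, at its stop). Spring: about 5 N at the press point to start, 9 N fully down (less nearer the free edge); returns by itself. The bolt is free from about 0.11 rad on.
- catch_press (a point): Point on top of the ribbed catch flap, a steel plate 46 mm (x) by 86 mm (y, from y = -28 to +58 mm; a fingertip may slide along it), hinged along y at stage x = +70 mm, free edge at x = +25 mm (65 mm above bench at rest). Point at rest: x = +44, y = +15 mm, 60 mm above bench; fully down: x = +42 mm, 53.5 mm above bench. Axes at rest as the stage's, turning with the flap.
- objective: Bystander: a microscope objective, aluminium cylinder 33 mm across and 50 mm tall, standing on the base plate near the lock on the stage's -x side; origin under its centre. Loose.
- positioner: Bystander: a probe micropositioner, steel foot 60 by 75 mm with a black block and round knobs, 66 mm tall, on the bench beyond the plate's +y end; origin under its centre. Loose.
- wafer_box: Bystander: a flat round white single-wafer box 120 mm across and 19 mm high on the bench beyond the plate's +y end; origin under its centre. Loose.
- driver: Bystander: a screwdriver 170 mm long with a black handle 26 mm thick, lying on the bench beside the plate's +x edge; origin under its middle. Loose.

How it is judged:
By the outcome, as a careful person would: the job done as asked, in the order asked, and still so for the second after the job is handed in, with the robot touching nothing.
It also fails if it takes over 45 s, if anything falls off the work surface, if the arm or the gripper's body presses on something with over 40 N, if the wrist force passes 120 N, or if a joint passes its speed limit or range.

## Working session

There is one attempt and no reset: what is moved stays moved. The work goes in short steps, Python scripts to look and compute and a shell command to move; the robot and the scene stay as the last step left them, time stands still between calls to the robot, and variables do not carry over. Pictures are saved under pics/ and viewed, and the job is handed in when it is done.

```bash
ls; mkdir -p pics
cat > h.py <<'E'
import numpy as np, cv2
from cell import telemetry, vision, workorder, finder, r
def cam(p):
    R=cv2.Rodrigues(np.array(p["rvec"],float))[0]; t=np.array(p["tvec"],float).ravel()
    f=200/np.tan(np.radians(p["vfov"])/2)
    return R,t,f
def toworld(p,c):
    R,t,f=cam(p); return R.T@(np.array(c)-t)
def proj(p,X):
    R,t,f=cam(p); c=R@np.array(X)+t
    return np.array([p["cx"]+f*c[0]/c[2],p["cy"]+f*c[1]/c[2]])
def ray(p,uv):
    R,t,f=cam(p); d=np.array([(uv[0]-p["cx"])/f,(uv[1]-p["cy"])/f,1.]); 
    return -R.T@t, R.T@d/np.linalg.norm(d)
def atz(p,uv,z):
    o,d=ray(p,uv); return o+d*(z-o[2])/d[2]
E
python3 - <<'E'
from h import *
s=telemetry.get_state()
for k in s: print(k,np.round(s[k],4).tolist())
print(r.tcp_to_tips)
for n in("scene","top"):
    p=vision.capture(n); cv2.imwrite(f"pics/{n}0.png",p["img"])
    print(n,p["vfov"],p["cx"],p["cy"],np.round(-cam(p)[0].T@cam(p)[1],3))
    for q in("stage","keeper_mouth","bolt","post_top","catch","catch_press","objective","positioner","wafer_box","driver"):
        try:
            for d in finder.search_frame(p,q)[:2]:
                w=toworld(p,d["position"]); print(q,round(d["confidence"],2),np.round(w,4),np.round(proj(p,w)))
        except Exception as e: print(q,e)
E
```

```text
pics
time 0.0
joint_positions [1.2198, 0.3339, 0.0399, 1.4663, -0.0134, 1.3434, -0.0585]
qvel [0.0, 0.0003, -0.0029, 0.0011, 0.0009, -0.0012, 0.0013]
tau [-0.0003, -65.8567, 1.3652, -40.5566, 0.0168, 0.0126, -0.0]
ee_pos [0.1618, -0.6291, 0.2384]
orientation [[-0.0006, 0.9685, 0.2492], [0.0016, 0.2492, -0.9685], [-1.0, -0.0001, -0.0017]]
wrist_force [0.4612, -0.7906, 0.3427]
torque [0.0067, -0.048, 0.0323]
finger_gap 0.0855
0.008
scene 45.32333533423537 315.85955261962937 203.36970690199487 [1.121 0.286 0.614]
stage 0.78 [ 0.5669 -0.0717  0.0318] [194. 190.]
keeper_mouth 0.96 [ 0.5677 -0.0726  0.0289] [194. 191.]
keeper_mouth 0.74 [0.5343 0.0523 0.0447] [265. 183.]
bolt 0.95 [0.5304 0.0493 0.0427] [265. 182.]
post_top 0.56 [0.5294 0.052  0.0431] [266. 182.]
catch 0.71 [0.5844 0.0468 0.0536] [253. 198.]
catch_press 0.64 [0.586  0.0456 0.0564] [252. 197.]
objective 0.77 [0.4423 0.0484 0.0545] [278. 147.]
positioner 0.96 [0.6529 0.2684 0.0431] [378. 256.]
positioner 0.25 [ 0.5657 -0.0723  0.0286] [194. 191.]
wafer_box 0.69 [0.5143 0.2544 0.0248] [380. 201.]
driver 0.67 [0.7078 0.0204 0.0215] [214. 264.]
top 45.46369636757355 326.02631058575605 195.40305062755255 [0.534 0.146 1.011]
stage 0.72 [ 0.5065 -0.0834  0.0231] [437. 249.]
stage 0.19 [0.5724 0.0461 0.0557] [377. 215.]
keeper_mouth 0.31 [0.4262 0.0448 0.0652] [376. 290.]
bolt 0.55 [0.5276 0.0476 0.0404] [375. 238.]
post_top 0.63 [0.527  0.0481 0.0386] [374. 238.]
catch 0.66 [0.5733 0.0477 0.0565] [376. 215.]
catch_press 0.63 [0.5792 0.0444 0.0589] [378. 212.]
catch_press 0.62 [0.701  0.0177 0.0208] [390. 155.]
objective 0.74 [ 0.505  -0.0801  0.0217] [436. 250.]
objective 0.67 [0.4273 0.0494 0.0653] [374. 289.]
positioner 0.75 [0.6324 0.264  0.0426] [270. 183.]
wafer_box 0.64 [0.4963 0.2564 0.0182] [272. 250.]
wafer_box 0.46 [0.6345 0.2635 0.0433] [270. 182.]
driver 0.69 [0.4291 0.05   0.0669] [374. 288.]
driver 0.67 [0.6998 0.0182 0.023 ] [389. 155.]
```

View pics/scene0.png

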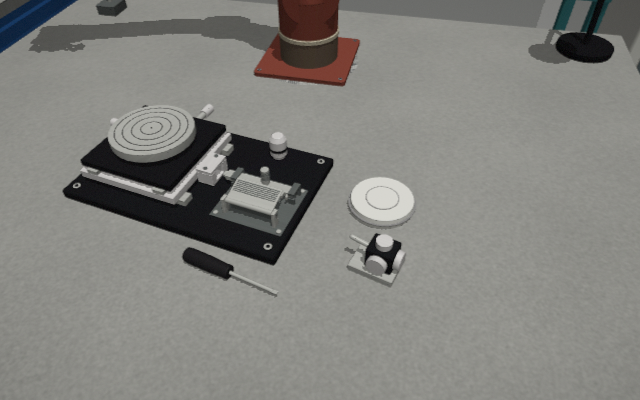

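View pics/top0.png

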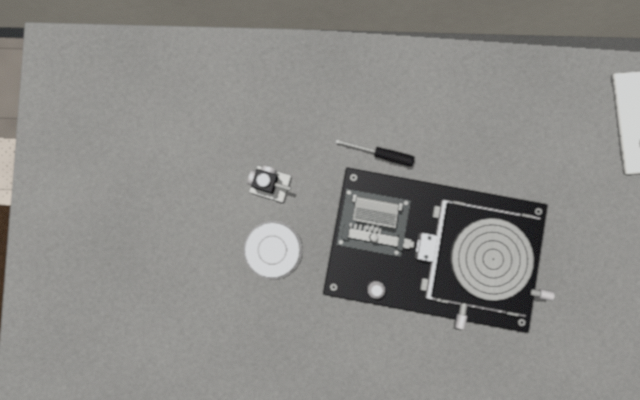

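Run:
```python
import cv2
a=cv2.imread("pics/top0.png")[150:310,330:480]; cv2.imwrite("pics/top0c.png",cv2.resize(a,None,fx=3.7,fy=3.7,interpolation=2))
a=cv2.imread("pics/scene0.png")[120:250,170:330]; cv2.imwrite("pics/scene0c.png",cv2.resize(a,None,fx=4.5,fy=4.5,interpolation=2))
```

```text
(no output)
```

View pics/top0c.png

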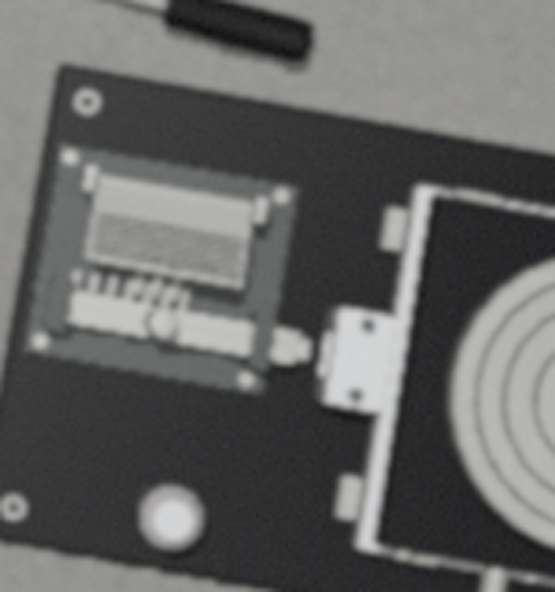

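View pics/scene0c.png

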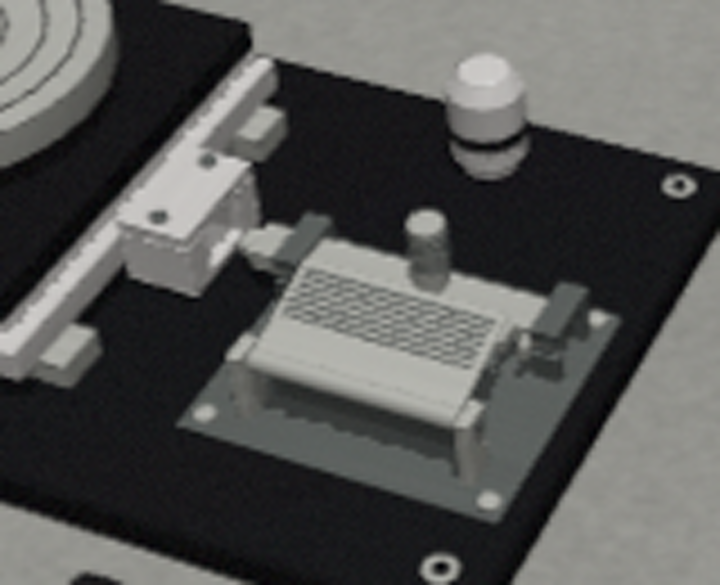

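```bash
cat > fit.py <<'E'
from h import *
from scipy.optimize import least_squares
T=vision.capture("top");S=vision.capture("scene")
obs={'T':[((346,168.5),(.135,.09,.02)),((547.5,205),(.135,-.34,.02)),((528.5,331.5),(-.135,-.34,.02)),((323.5,295),(-.135,.09,.02)),
 ((373.8,236.2),(0,.012,.074)),((353,220.8),(.025,.058,.065)),((395.7,228.4),(.025,-.028,.065))],
 'S':[((264.9,169.3),(0,.012,.074)),((332,160),(-.135,.09,.02)),((240,173.3),(.025,-.028,.065))]}
def W(v,X):
    c,s=np.cos(v[2]),np.sin(v[2]); return np.array([v[0]+c*X[0]-s*X[1],v[1]+s*X[0]+c*X[1],X[2]])
def res(v,which='TS'):
    return np.concatenate([proj(T if k=='T' else S,W(v,X))-uv for k in which for uv,X in obs[k]])
for w in('T','S','TS'):
    o=least_squares(res,[.53,.05,0],args=(w,),loss='soft_l1'); print(w,np.round(o.x,4)); print(np.round(res(o.x,w).reshape(-1,2),1).tolist())
v=o.x; np.save('stage.npy',v)
o1,d1=ray(T,(373.8,236.2));o2,d2=ray(S,(264.9,169.3))
st=np.linalg.lstsq(np.c_[d1,-d2],o2-o1,rcond=None)[0]; print('post tri',o1+d1*st[0],o2+d2*st[1],'model',W(v,(0,.012,.074)))
for P,n,b,k in((T,'ft',(330,150,480,310),3.7),(S,'fs',(150,100,340,260),4)):
    im=cv2.resize(P["img"][b[1]:b[3],b[0]:b[2]],None,fx=k,fy=k,interpolation=2)
    def pt(X): return tuple(int(q) for q in ((proj(P,W(v,X))-b[:2]+.5)*k))
    for L,c in(([(.135,.09,.02),(.135,-.34,.02),(-.135,-.34,.02),(-.135,.09,.02)],(0,255,0)),([(.025,.058,.065),(.025,-.028,.065),(.07,-.028,.0535),(.07,.058,.0535)],(0,0,255)),([(.026,-.083,.056),(-.026,-.083,.056),(-.026,-.115,.056),(.026,-.115,.056)],(255,0,0))):
        for i in range(4): cv2.line(im,pt(L[i]),pt(L[(i+1)%4]),c,1)
    for X in((0,.012,.074),(.044,.015,.06),(0,-.083,.037)): cv2.circle(im,pt(X),4,(0,255,255),1)
    cv2.imwrite(f"pics/{n}.png",im)
E
python3 fit.py
```

```text
T [ 0.5265  0.0409 -0.1552]
[[-0.3, -1.9], [1.7, -1.3], [1.5, 2.4], [-1.2, 0.2], [-0.0, 1.0], [-0.4, -0.3], [-0.2, -0.0]]
S [ 0.5279  0.0407 -0.1871]
[[0.0, -0.5], [3.7, -1.2], [-1.9, 2.1]]
TS [ 0.5267  0.0408 -0.1553]
[[-0.3, -2.1], [1.8, -1.4], [1.6, 2.3], [-1.2, 0.0], [0.1, 0.9], [-0.3, -0.4], [-0.2, -0.1], [0.3, -1.0], [2.3, -3.0], [-1.5, 2.1]]
post tri [0.53037279 0.05265662 0.07315645] [0.53041332 0.05252374 0.07316953] model [0.52858118 0.05260818 0.074     ]
```

View pics/ft.png

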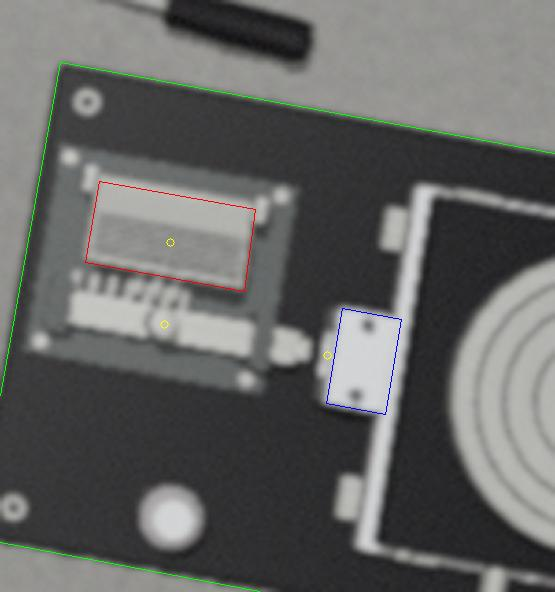

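View pics/fs.png

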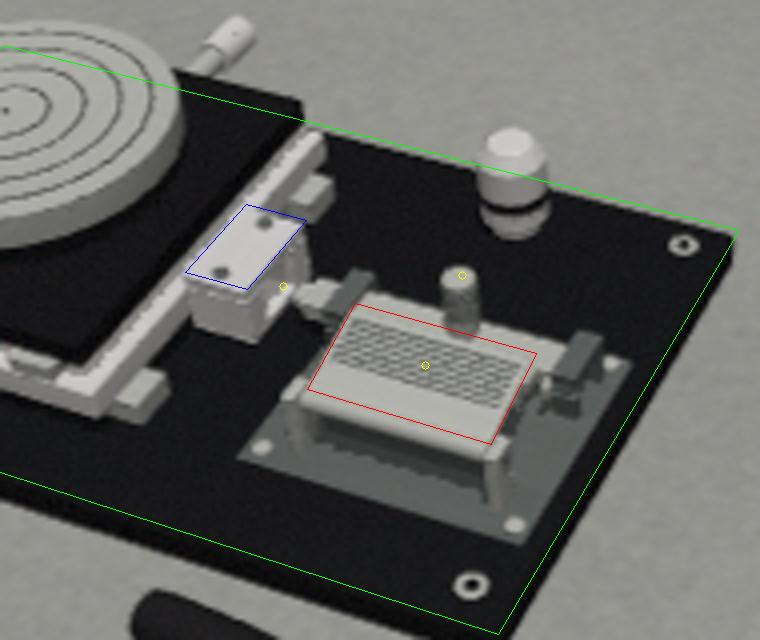

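```bash
R='[[0,0.037,0],[-3.3,0,0]]'; python3 -m inch '[[[0,0.037,0],[-3.3,0,0]],[[0,0.037,0],[-3.3,0,0]],[[0,0.037,0],[-3.3,0,0]],[[0,0.037,0],[-3.3,0,0]],[[0,0.037,0],[-3.3,0,0]],[[0,0.037,0],[-3.3,0,0]],[[0,0.037,0],[-3.3,0,0]],[[0,0.037,0],[-3.3,0,0]]]' -0.3
python3 -m inch '[[[0,0.037,0],[-3.3,0,0]],[[0,0.037,0],[-3.3,0,0]],[[0,0.037,0],[-3.3,0,0]],[[0,0.037,0],[-3.3,0,0]],[[0,0.037,0],[-3.3,0,0]],[[0,0.037,0],[-3.3,0,0]],[[0,0.037,0],[-3.3,0,0]],[[0,0.037,0],[-3.3,0,0]]]'
cat > st.py <<'E'
from h import *
import sys
v=np.load('stage.npy'); c,s=np.cos(v[2]),np.sin(v[2]); Rs=np.array([[c,-s,0],[s,c,0],[0,0,1]])
def rep(tgt=None):
    t=telemetry.get_state(); R=np.array(t["orientation"]); p=np.array(t["ee_pos"])
    ps=Rs.T@(p-[v[0],v[1],0])
    print("t",round(float(np.ravel(t["time"])[0]),2),"stage xyz mm",np.round(ps*1e3,1),"R in stage",np.round(Rs.T@R,3).tolist(),"F stage",np.round(Rs.T@np.array(t["wrist_force"]),1),"gap",t["finger_gap"],"tips",r.tcp_to_tips)
    Rt=Rs@np.array([[0,0,1],[0,1,0],[-1,0,0]])
    print("rot needed deg",np.round(np.degrees(cv2.Rodrigues(R.T@Rt)[0].ravel()),2))
    if tgt is not None: print("shift (tool axes as desired ori) mm",np.round(np.array([[0,0,-1],[0,1,0],[1,0,0]])@(np.array(tgt)-ps*1e3),1))
if __name__=="__main__": rep([float(a) for a in sys.argv[1:4]] if len(sys.argv)>3 else None)
E
python3 st.py 21 38 150
```

```text
time: 1.87
ee_pos: [0.4272, -0.5, 0.2393]
orientation: [[0.0, 0.755, 0.656], [-0.0, 0.656, -0.755], [-1.0, -0.0, 0.0]]
wrist_force: [-0.3, -0.9, 0.1]
finger_gap: 0.0297
time: 2.53
ee_pos: [0.6057, -0.2671, 0.2393]
orientation: [[0.0, 0.385, 0.923], [0.0, 0.923, -0.385], [-1.0, 0.0, 0.0]]
wrist_force: [-0.2, -0.0, -0.6]
finger_gap: 0.0298
t 2.53 stage xyz mm [ 125.7 -291.9  239.3] R in stage [[0.0, 0.237, 0.971], [0.0, 0.971, -0.237], [-1.0, 0.0, 0.0]] F stage [-0.2 -0.1 -0.6] gap 0.02979224762016896 tips 0.008
rot needed deg [-1.372e+01  1.000e-02 -0.000e+00]
shift (tool axes as desired ori) mm [  89.3  329.9 -104.7]
```

```bash
python3 -m inch '[[[0,0,0],[-6.9,0,0]],[[0,0,0],[-6.82,0,0]],[[0,0.033,-0.0105],[0,0,0]],[[0,0.033,-0.0105],[0,0,0]],[[0,0.033,-0.0105],[0,0,0]],[[0,0.033,-0.0105],[0,0,0]],[[0,0.033,-0.0105],[0,0,0]],[[0,0.033,-0.0105],[0,0,0]]]' >/dev/null
python3 -m inch '[[[0,0.033,-0.0105],[0,0,0]],[[0,0.033,-0.0105],[0,0,0]],[[0,0.033,-0.0105],[0,0,0]],[[0.02,0.033,-0.0105],[0,0,0]],[[0.03,0,0],[0,0,0]],[[0.03,0,0],[0,0,0]],[[0,0,0],[0,0,0]],[[0,0,0],[0,0,0]]]'
cat > look.py <<'E'
from st import *
import sys
n=sys.argv[1]; rep([float(a) for a in sys.argv[2:5]])
P=vision.capture("scene"); b=(190,100,330,240)
im=cv2.resize(P["img"][b[1]:b[3],b[0]:b[2]],None,fx=4.2,fy=4.2,interpolation=2)
cv2.imwrite(f"pics/{n}s.png",im)
P=vision.capture("top"); b=(320,160,460,300)
im=cv2.resize(P["img"][b[1]:b[3],b[0]:b[2]],None,fx=4,fy=4,interpolation=2)
cv2.imwrite(f"pics/{n}t.png",im)
E
python3 look.py a 21 38 80
```

```text
time: 3.87
ee_pos: [0.5523, 0.0735, 0.1587]
orientation: [[-0.003, 0.158, 0.988], [-0.0, 0.988, -0.158], [-1.0, -0.001, -0.003]]
wrist_force: [0.1, -0.1, -0.2]
finger_gap: 0.03
t 3.87 stage xyz mm [ 20.2  36.3 158.7] R in stage [[-0.003, 0.003, 1.0], [-0.001, 1.0, -0.003], [-1.0, -0.001, -0.003]] F stage [ 0.1 -0.  -0.2] gap 0.029975251227236113 tips 0.008
rot needed deg [-0.16 -0.16  0.03]
shift (tool axes as desired ori) mm [78.7  1.7  0.8]
```

View pics/as.png

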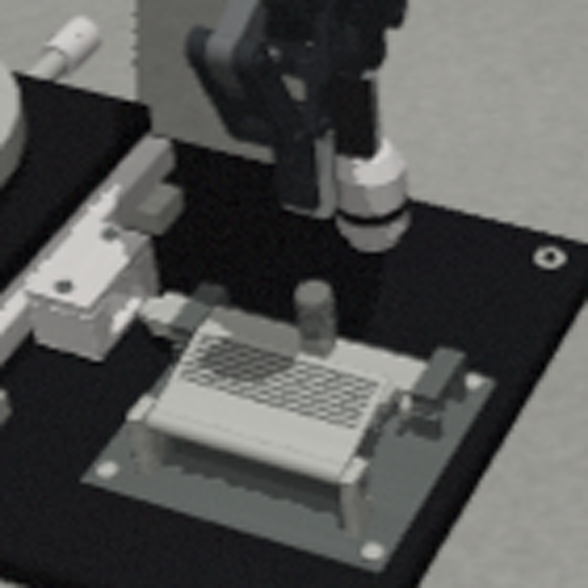

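View pics/at.png

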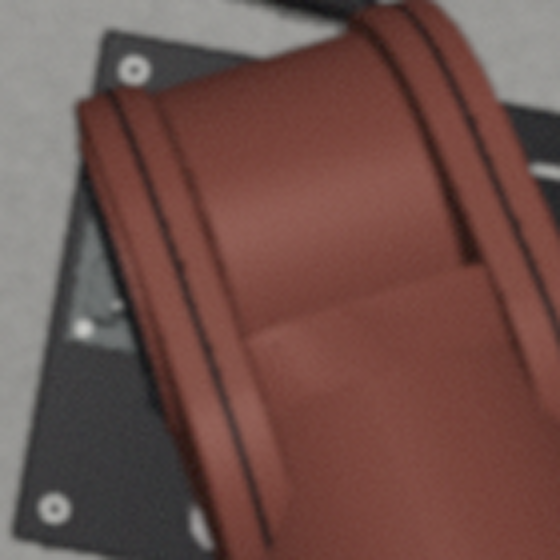

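```bash
python3 - <<'E'
from st import *
P=vision.capture("scene")
def W(X): return Rs@(np.array(X)/1e3)+[v[0],v[1],0]
for X in((35,47,140),(49,47,140),(49,25,140),(35,47,150),(49,47,150),(49,25,150)): print(X,np.round((proj(P,W(X))-[190,100])*4.2))
E
python3 -m inch '[[[0.02,0.001,0.0005],[0,0,0]],[[0.02,0,0],[0,0,0]],[[0.015,0,0],[0,0,0]],[[0,0,0],[0,0,0]],[[0,0,0],[0,0,0]]]'
python3 look.py b 21 38 80
```

```text
(35, 47, 140) [344. 231.]
(49, 47, 140) [327. 254.]
(49, 25, 140) [274. 240.]
(35, 47, 150) [342. 210.]
(49, 47, 150) [325. 233.]
(49, 25, 150) [271. 219.]
time: 4.43
ee_pos: [0.5543, 0.0745, 0.1054]
orientation: [[0.001, 0.158, 0.987], [0.0, 0.987, -0.158], [-1.0, 0.0, 0.001]]
wrist_force: [0.6, -0.8, 0.6]
finger_gap: 0.0298
t 4.43 stage xyz mm [ 22.   37.6 105.4] R in stage [[0.001, 0.003, 1.0], [0.0, 1.0, -0.003], [-1.0, 0.0, 0.001]] F stage [ 0.7 -0.7  0.6] gap 0.029754251993444038 tips 0.008
rot needed deg [-0.19  0.04 -0.01]
shift (tool axes as desired ori) mm [25.4  0.4 -1. ]
```

View pics/bs.png

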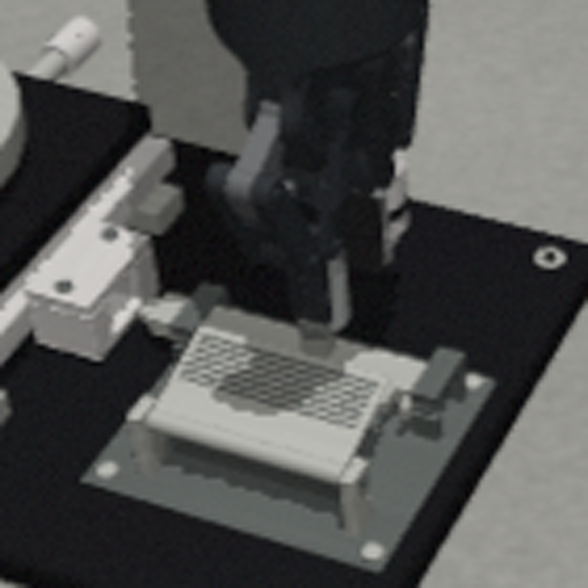

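```bash
python3 -m inch '[[[0.015,0,-0.001],[0,0,0]],[[0.01,0,0],[0,0,0]],[[0.006,0,0],[0,0,0]],[[0,0,0],[0,0,0]],[[0,0,0],[0,0,0]]]'
python3 look.py c 21 38 61.5
```

```text
time: 4.95
ee_pos: [0.5528, 0.075, 0.0735]
orientation: [[-0.0, 0.157, 0.988], [0.0, 0.988, -0.157], [-1.0, 0.0, -0.0]]
wrist_force: [-0.2, -0.3, -0.7]
finger_gap: 0.0303
t 4.95 stage xyz mm [20.5 37.8 73.5] R in stage [[-0.0, 0.003, 1.0], [0.0, 1.0, -0.003], [-1.0, 0.0, -0.0]] F stage [-0.2 -0.3 -0.7] gap 0.030275855005964206 tips 0.008
rot needed deg [-0.15 -0.02 -0.  ]
shift (tool axes as desired ori) mm [12.   0.2  0.5]
```

View pics/cs.png

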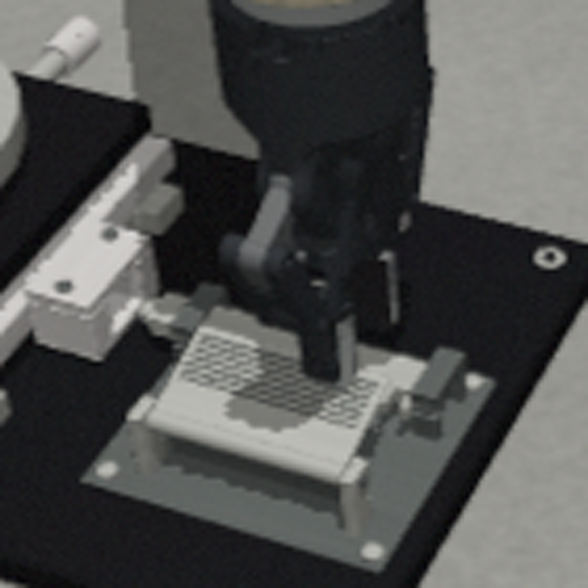

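```bash
for i in 1; do python3 -m inch '[[[0.004,0,0],[0,0,0]],[[0,0,0],[0,0,0]],[[0,0,0],[0,0,0]]]'; python3 st.py
python3 -m inch '[[[0.003,0,0],[0,0,0]],[[0,0,0],[0,0,0]],[[0,0,0],[0,0,0]]]'; python3 st.py
done
```

```text
time: 5.3
ee_pos: [0.5535, 0.0752, 0.0699]
orientation: [[0.002, 0.157, 0.988], [0.0, 0.988, -0.157], [-1.0, 0.001, 0.001]]
wrist_force: [1.7, 0.8, 2.9]
finger_gap: 0.0297
t 5.3 stage xyz mm [21.1 38.1 69.9] R in stage [[0.001, 0.003, 1.0], [0.001, 1.0, -0.003], [-1.0, 0.001, 0.001]] F stage [1.6 1.  2.9] gap 0.029663354065064835 tips 0.008
rot needed deg [-0.15  0.08 -0.03]
time: 5.55
ee_pos: [0.5529, 0.0752, 0.0667]
orientation: [[0.0, 0.157, 0.988], [0.0, 0.988, -0.157], [-1.0, 0.0, 0.0]]
wrist_force: [-0.8, 0.7, 4.9]
finger_gap: 0.0294
t 5.55 stage xyz mm [20.6 38.1 66.7] R in stage [[0.0, 0.002, 1.0], [0.0, 1.0, -0.002], [-1.0, 0.0, 0.0]] F stage [-0.8  0.5  4.9] gap 0.02943695083524747 tips 0.008
rot needed deg [-0.14  0.02 -0.02]
```

```bash
python3 -m inch '[[[0.003,0,0],[0,0,0]],[[0,0,0],[0,0,0]],[[0,0,0],[0,0,0]]]'
python3 -m inch '[[[0.002,0,0],[0,0,0]],[[0,0,0],[0,0,0]],[[0,0,0],[0,0,0]]]'
python3 -m inch '[[[0.0015,0,0],[0,0,0]],[[0,0,0],[0,0,0]],[[0,0,0],[0,0,0]]]';python3 look.py d 21 38 61.5
```

```text
time: 5.8
ee_pos: [0.5526, 0.0752, 0.0635]
orientation: [[-0.0, 0.157, 0.988], [0.0, 0.988, -0.157], [-1.0, 0.0, -0.0]]
wrist_force: [-2.3, 1.4, 5.9]
finger_gap: 0.03
time: 6.05
ee_pos: [0.5524, 0.0753, 0.0616]
orientation: [[-0.001, 0.157, 0.988], [0.0, 0.988, -0.157], [-1.0, 0.0, -0.001]]
wrist_force: [-2.9, 1.2, 8.3]
finger_gap: 0.0294
time: 6.3
ee_pos: [0.5525, 0.0754, 0.0609]
orientation: [[-0.0, 0.157, 0.988], [-0.0, 0.988, -0.157], [-1.0, -0.0, -0.0]]
wrist_force: [-6.8, 1.0, 15.0]
finger_gap: 0.03
t 6.3 stage xyz mm [20.2 38.2 60.9] R in stage [[-0.0, 0.002, 1.0], [-0.0, 1.0, -0.002], [-1.0, -0.0, -0.0]] F stage [-6.9 -0.1 15. ] gap 0.02998615297510436 tips 0.008
rot needed deg [-0.13 -0.01  0.01]
shift (tool axes as desired ori) mm [-0.6 -0.2  0.8]
```

View pics/ds.png

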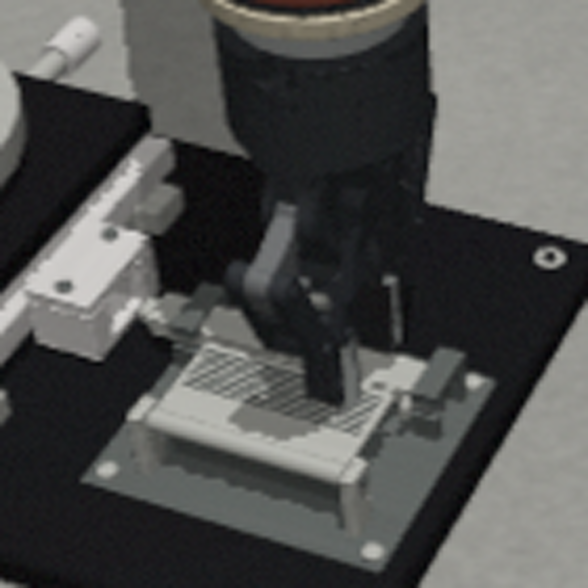

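```bash
python3 -m inch '[[[0.0004,-0.002,0],[0,0,0]],[[0,-0.002,0],[0,0,0]],[[0,-0.002,0],[0,0,0]],[[0,0,0],[0,0,0]]]';python3 st.py 21 1 61
python3 -m inch '[[[0,-0.002,0],[0,0,0]],[[0,-0.002,0],[0,0,0]],[[0,-0.002,0],[0,0,0]],[[0,0,0],[0,0,0]]]';python3 look.py e 21 1 61
```

```text
time: 6.73
ee_pos: [0.5528, 0.0714, 0.061]
orientation: [[0.003, 0.156, 0.988], [0.003, 0.988, -0.156], [-1.0, 0.003, 0.002]]
wrist_force: [-1.3, 5.6, 12.2]
finger_gap: 0.0298
t 6.73 stage xyz mm [21.1 34.3 61. ] R in stage [[0.002, 0.001, 1.0], [0.003, 1.0, -0.001], [-1.0, 0.003, 0.002]] F stage [-2.2  5.3 12.2] gap 0.02983087616501916 tips 0.008
rot needed deg [-0.05  0.14 -0.18]
shift (tool axes as desired ori) mm [ -0.  -33.3  -0.1]
time: 7.07
ee_pos: [0.5523, 0.0657, 0.061]
orientation: [[0.004, 0.156, 0.988], [0.003, 0.988, -0.156], [-1.0, 0.004, 0.003]]
wrist_force: [0.1, 6.7, 9.1]
finger_gap: 0.0298
t 7.07 stage xyz mm [21.4 28.6 61. ] R in stage [[0.003, 0.001, 1.0], [0.004, 1.0, -0.001], [-1.0, 0.004, 0.003]] F stage [-1.   6.6  9.1] gap 0.029793102405756132 tips 0.008
rot needed deg [-0.05  0.18 -0.21]
shift (tool axes as desired ori) mm [ -0.  -27.6  -0.4]
```

View pics/es.png

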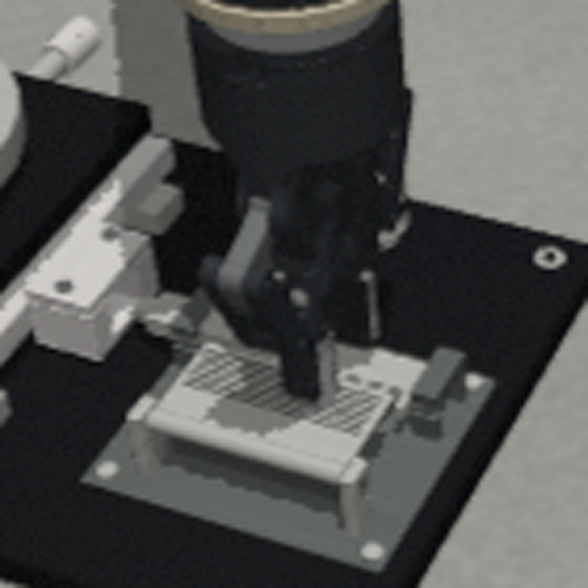

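```bash
python3 -m inch '[[[0.0012,0,0],[0,0,0]],[[0,-0.002,0],[0,0,0]],[[0,-0.002,0],[0,0,0]],[[0,0,0],[0,0,0]]]';python3 st.py 21 1 61
python3 -m inch '[[[0.0003,-0.002,0],[0,0,0]],[[0,-0.002,0],[0,0,0]],[[0.0003,-0.002,0],[0,0,0]],[[0,0,0],[0,0,0]]]';python3 st.py 21 1 61
```

```text
time: 7.5
ee_pos: [0.5524, 0.0638, 0.0608]
orientation: [[0.006, 0.154, 0.988], [0.005, 0.988, -0.154], [-1.0, 0.006, 0.005]]
wrist_force: [-0.9, 12.3, 15.5]
finger_gap: 0.03
t 7.5 stage xyz mm [21.8 26.7 60.8] R in stage [[0.005, -0.001, 1.0], [0.006, 1.0, 0.001], [-1.0, 0.006, 0.005]] F stage [-2.8 12.  15.5] gap 0.030019935430289756 tips 0.008
rot needed deg [ 0.03  0.27 -0.34]
shift (tool axes as desired ori) mm [ -0.2 -25.7  -0.8]
time: 7.83
ee_pos: [0.552, 0.0584, 0.0607]
orientation: [[0.007, 0.154, 0.988], [0.006, 0.988, -0.154], [-1.0, 0.007, 0.006]]
wrist_force: [-0.0, 13.1, 18.0]
finger_gap: 0.0298
t 7.83 stage xyz mm [22.3 21.3 60.7] R in stage [[0.006, -0.001, 1.0], [0.007, 1.0, 0.001], [-1.0, 0.007, 0.006]] F stage [-2.1 12.9 18. ] gap 0.029785702164850006 tips 0.008
rot needed deg [ 0.06  0.34 -0.38]
shift (tool axes as desired ori) mm [ -0.3 -20.3  -1.3]
```

```bash
python3 look.py f 21 1 61
```

```text
t 7.83 stage xyz mm [22.3 21.3 60.7] R in stage [[0.006, -0.001, 1.0], [0.007, 1.0, 0.001], [-1.0, 0.007, 0.006]] F stage [-2.1 12.9 18. ] gap 0.029785702164850006 tips 0.008
rot needed deg [ 0.06  0.34 -0.38]
shift (tool axes as desired ori) mm [ -0.3 -20.3  -1.3]
```

View pics/fs.png

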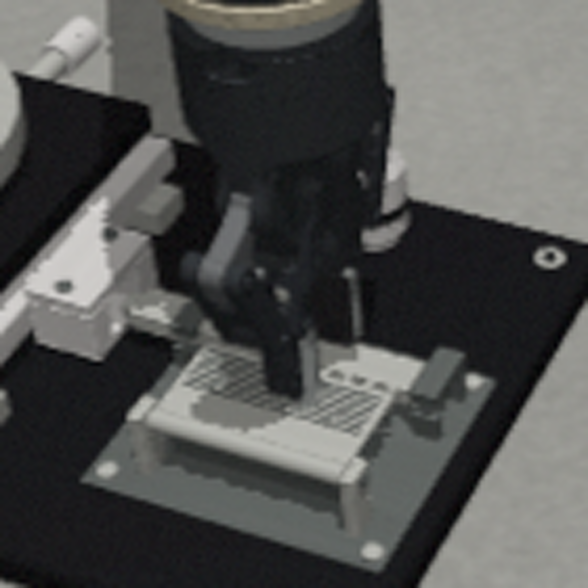

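View pics/ft.png

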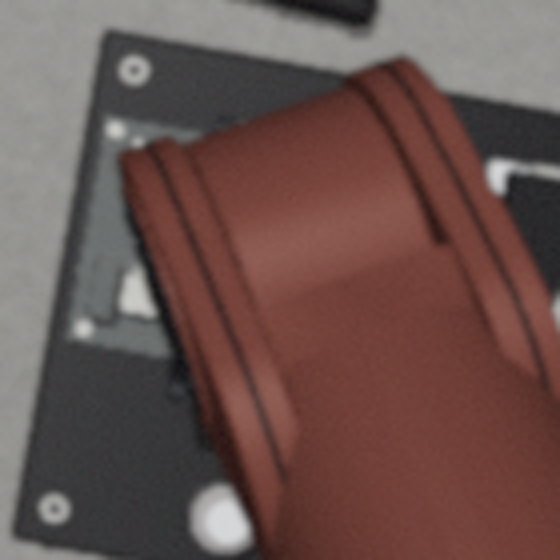

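```bash
python3 -m inch '[[[0,-0.002,0],[0,0,0]],[[0.0002,-0.002,0],[0,0,0]],[[0,-0.002,0],[0,0,0]],[[0.0002,-0.002,0],[0,0,0]],[[0,0,0],[0,0,0]]]';python3 st.py 21 1 61
python3 -m inch '[[[0,-0.002,0],[0,0,0]],[[0.0002,-0.002,0],[0,0,0]],[[0,-0.002,0],[0,0,0]],[[0,0,0],[0,0,0]]]';python3 st.py 21 1 61
```

```text
time: 8.35
ee_pos: [0.5513, 0.0509, 0.0607]
orientation: [[0.008, 0.153, 0.988], [0.006, 0.988, -0.153], [-1.0, 0.007, 0.007]]
wrist_force: [0.8, 15.7, 20.5]
finger_gap: 0.03
t 8.35 stage xyz mm [22.7 13.8 60.7] R in stage [[0.007, -0.001, 1.0], [0.007, 1.0, 0.001], [-1.0, 0.007, 0.007]] F stage [-1.7 15.7 20.5] gap 0.030040097594349887 tips 0.008
rot needed deg [ 0.08  0.4  -0.41]
shift (tool axes as desired ori) mm [ -0.3 -12.8  -1.7]
time: 8.68
ee_pos: [0.5507, 0.0451, 0.0607]
orientation: [[0.009, 0.153, 0.988], [0.006, 0.988, -0.153], [-1.0, 0.007, 0.008]]
wrist_force: [0.2, 15.1, 20.5]
finger_gap: 0.0299
t 8.68 stage xyz mm [23.   8.  60.7] R in stage [[0.008, -0.002, 1.0], [0.007, 1.0, 0.002], [-1.0, 0.007, 0.008]] F stage [-2.2 15.  20.5] gap 0.029916632465407916 tips 0.008
rot needed deg [ 0.09  0.43 -0.42]
shift (tool axes as desired ori) mm [-0.3 -7.  -2. ]
```

```bash
python3 -m inch '[[[0,-0.002,0],[0,0,0]],[[0,-0.002,-0.0005],[0,0,0]],[[0,0,0],[0,0,0]]]';python3 st.py 21 1 61
python3 -m inch '[[[0,-0.001,0],[0,0,0]],[[0,-0.001,0],[0,0,0]],[[0,0,0],[0,0,0]]]';python3 st.py 21 1 61
python3 -m inch '[[[0,-0.001,0],[0,0,0]],[[0,0,0],[0,0,0]]]';python3 look.py g 21 1 61
```

```text
time: 8.93
ee_pos: [0.5499, 0.0408, 0.0607]
orientation: [[0.009, 0.153, 0.988], [0.006, 0.988, -0.154], [-1.0, 0.007, 0.008]]
wrist_force: [2.2, 14.9, 19.6]
finger_gap: 0.03
t 8.93 stage xyz mm [22.9  3.7 60.7] R in stage [[0.008, -0.001, 1.0], [0.007, 1.0, 0.001], [-1.0, 0.007, 0.008]] F stage [-0.1 15.1 19.6] gap 0.0299636978535468 tips 0.008
rot needed deg [ 0.07  0.47 -0.41]
shift (tool axes as desired ori) mm [-0.3 -2.7 -1.9]
time: 9.18
ee_pos: [0.5496, 0.0387, 0.0607]
orientation: [[0.009, 0.154, 0.988], [0.005, 0.988, -0.154], [-1.0, 0.007, 0.008]]
wrist_force: [2.9, 14.1, 19.8]
finger_gap: 0.0298
t 9.18 stage xyz mm [22.9  1.5 60.7] R in stage [[0.008, -0.001, 1.0], [0.007, 1.0, 0.001], [-1.0, 0.007, 0.008]] F stage [ 0.6 14.4 19.8] gap 0.029802467383206042 tips 0.008
rot needed deg [ 0.06  0.47 -0.39]
shift (tool axes as desired ori) mm [-0.3 -0.5 -1.9]
time: 9.35
ee_pos: [0.5495, 0.0382, 0.0607]
orientation: [[0.009, 0.153, 0.988], [0.006, 0.988, -0.154], [-1.0, 0.007, 0.008]]
wrist_force: [1.7, 15.4, 19.9]
finger_gap: 0.0298
t 9.35 stage xyz mm [22.9  1.  60.7] R in stage [[0.008, -0.001, 1.0], [0.007, 1.0, 0.001], [-1.0, 0.007, 0.008]] F stage [-0.7 15.5 19.9] gap 0.02980042057414324 tips 0.008
rot needed deg [ 0.07  0.47 -0.42]
shift (tool axes as desired ori) mm [-0.3  0.  -1.9]
```

View pics/gs.png

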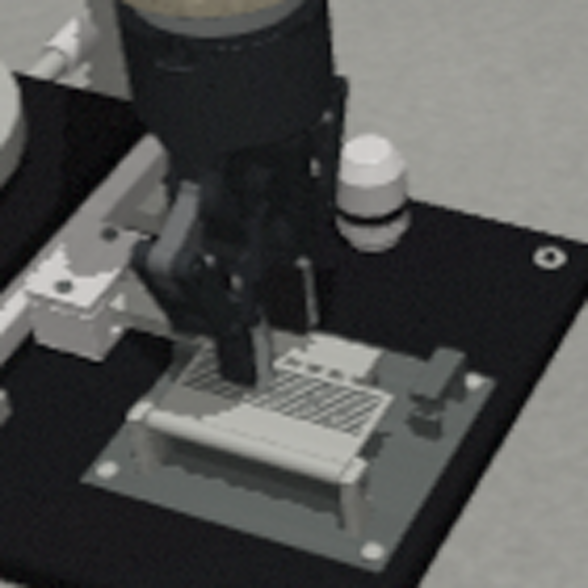

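Still short of the stop; continue until the force climbs.

```bash
python3 -m inch '[[[0,-0.001,0],[0,0,0]],[[0,0,0],[0,0,0]]]'|grep -E 'pos|force'; python3 -m inch '[[[0,-0.001,0],[0,0,0]],[[0,0,0],[0,0,0]]]'|grep -E 'pos|force';python3 st.py 21 1 61;  python3 -m inch '[[[0,-0.001,0],[0,0,0]],[[0,0,0],[0,0,0]]]'|grep -E 'pos|force';python3 st.py 21 1 61
```

```text
ee_pos: [0.5495, 0.0381, 0.0607]
wrist_force: [3.4, 19.0, 19.2]
ee_pos: [0.5495, 0.0379, 0.0607]
wrist_force: [4.2, 21.8, 17.5]
t 9.78 stage xyz mm [22.9  0.7 60.7] R in stage [[0.009, -0.002, 1.0], [0.009, 1.0, 0.002], [-1.0, 0.009, 0.009]] F stage [ 0.8 22.2 17.5] gap 0.02988811911708717 tips 0.008
rot needed deg [ 0.12  0.5  -0.54]
shift (tool axes as desired ori) mm [-0.3  0.3 -1.9]
ee_pos: [0.5494, 0.0378, 0.0607]
wrist_force: [4.1, 23.2, 15.4]
t 9.95 stage xyz mm [22.9  0.6 60.7] R in stage [[0.009, -0.003, 1.0], [0.01, 1.0, 0.003], [-1.0, 0.01, 0.009]] F stage [ 0.4 23.5 15.4] gap 0.02974518128312835 tips 0.008
rot needed deg [ 0.15  0.51 -0.6 ]
shift (tool axes as desired ori) mm [-0.3  0.4 -1.9]
```

```bash
python3 -m inch '[[[-0.003,0,0],[0,0,0]],[[-0.004,0,0],[0,0,0]],[[-0.005,0,0],[0,0,0]],[[-0.005,0,0],[0,0,0]],[[0,0,0],[0,0,0]],[[0,0,0],[0,0,0]]]'; python3 look.py h 23 12 77
```

```text
time: 10.45
ee_pos: [0.5465, 0.0373, 0.0749]
orientation: [[0.004, 0.153, 0.988], [0.009, 0.988, -0.153], [-1.0, 0.01, 0.003]]
wrist_force: [5.2, 23.8, -1.5]
finger_gap: 0.0297
t 10.45 stage xyz mm [20.  -0.3 74.9] R in stage [[0.003, -0.002, 1.0], [0.01, 1.0, 0.002], [-1.0, 0.01, 0.003]] F stage [ 1.4 24.3 -1.5] gap 0.02972893499493653 tips 0.008
rot needed deg [ 0.12  0.15 -0.55]
shift (tool axes as desired ori) mm [-2.1 12.3  3. ]
```

View pics/hs.png

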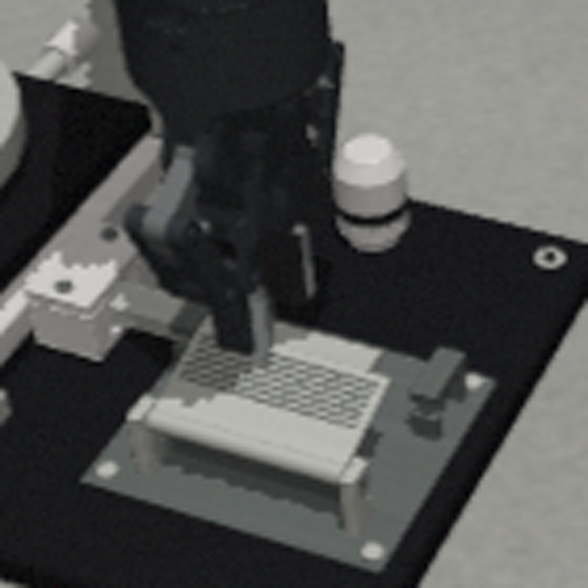

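```bash
python3 -m inch '[[[0,0.005,0],[0,0,0]],[[0,0.005,0],[0,0,0]],[[-0.003,0.004,0],[0,0,0]],[[-0.01,0,0],[0,0,0]],[[-0.03,0,0],[0,0,0]],[[-0.04,0,0],[0,0,0]],[[-0.04,0,0],[0,0,0]],[[0,0,0],[0,0,0]]]'
python3 -m inch '[[[0,-0.04,0],[0,0,0]],[[0,-0.04,0],[0,0,0]],[[0,-0.04,0],[0,0,0]],[[0,-0.04,0],[0,0,0]],[[0,-0.04,0],[0,0,0]],[[0,-0.04,0],[0,0,0]],[[0,0,0],[0,0,0]],[[0,0,0],[0,0,0]]]'
python3 look.py i 23 12 77
python3 - <<'E'
import cv2
from h import *
p=vision.capture("scene");cv2.imwrite("pics/ifull.png",p["img"])
E
```

```text
time: 11.22
ee_pos: [0.5506, 0.0436, 0.2057]
orientation: [[0.011, 0.158, 0.987], [-0.0, 0.987, -0.158], [-1.0, 0.002, 0.011]]
wrist_force: [1.7, 0.5, 1.1]
finger_gap: 0.0302
time: 11.88
ee_pos: [0.5082, -0.1971, 0.1975]
orientation: [[-0.0, 0.163, 0.987], [-0.001, 0.987, -0.163], [-1.0, -0.001, -0.0]]
wrist_force: [0.6, -0.0, -0.2]
finger_gap: 0.03
t 11.88 stage xyz mm [  18.5 -237.8  197.5] R in stage [[-0.0, 0.009, 1.0], [-0.001, 1.0, -0.009], [-1.0, -0.001, -0.0]] F stage [ 0.6  0.1 -0.2] gap 0.029962083139259806 tips 0.008
rot needed deg [-0.51 -0.02  0.04]
shift (tool axes as desired ori) mm [120.5 249.8   4.5]
```

View pics/is.png

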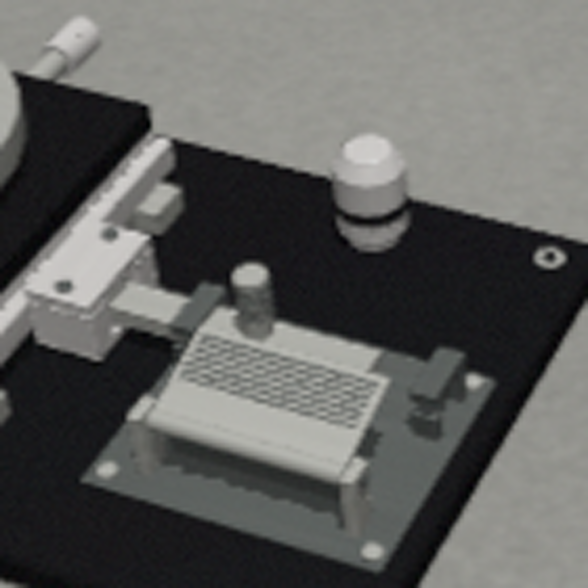

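View pics/it.png

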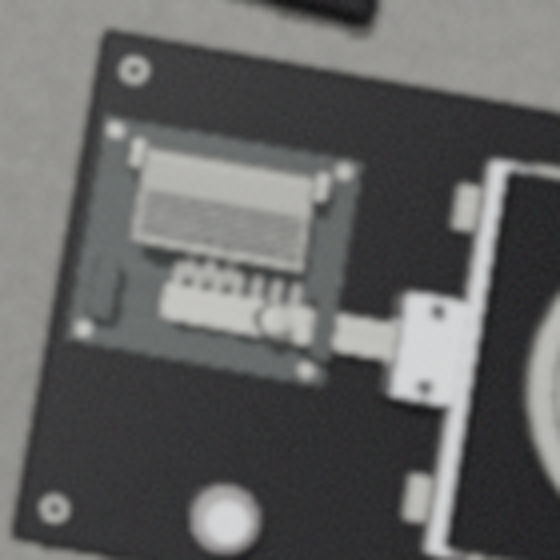

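View pics/ifull.png

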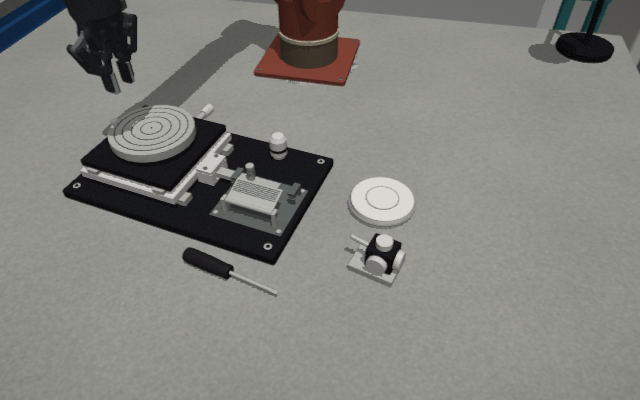

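Run:
```python
from st import *
T=vision.capture("top");S=vision.capture("scene")
def tri(a,b):
    o1,d1=ray(T,a);o2,d2=ray(S,b); q=np.linalg.lstsq(np.c_[d1,-d2],o2-o1,rcond=None)[0]; return Rs.T@((o1+d1*q[0]+o2+d2*q[1])/2-[v[0],v[1],0])*1e3
a=tri((373.8,236.2),(264.9,169.3)); b=tri((388,239.7),(249.5,164.8)); print(a,b,b-a)
```

```text
[ 1.79284962 12.2625214  73.16298809] [  0.56830556 -17.16579735  73.11029906] [ -1.22454406 -29.42831875  -0.05268903]
```

```bash
python3 -c "
from cell import workorder; print(workorder.finish_job())"
```

```text
the job is handed in; nothing more can be done
None
```

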